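# Draw the hanging rail from its sleeve and fit it on the frame display

## Robot

A 6-joint arm with a two-finger parallel gripper is mounted at the origin on the work surface. World frame = base frame: x ahead of the robot, y to its left, z up, the work surface at z = 0. Lengths are in m, angles in rad, forces in N, time in s.
With the tool pointing down it reaches from about 0.275 to 0.775 m from the base axis. Payload 14.6 kg.
Tool frame: the origin (TCP) lies at the very end of the fingers, on their centre line; the grasp point (between the pads) lies 19 mm behind it; z points along the fingers, x is the direction in which the jaws open and shut, and the axes are right-handed (so a half turn about z gives the same grasp; the last joint's range is limited). The gripper opens to 85 mm and grips with 20 to 120 N. Pads are 22 mm wide; open, the fingers measure 114 mm over their backs; the gripper's body (76 mm by 85 mm) begins 54 mm behind the grasp point. The pads swing forward as they close: fully open they stand 13 mm farther back than shut.
Start: joints at [-0.155, 0.263, -0.048, 1.259, 0, 1.415], TCP at [0.525, -0, 0.231] pointing down, gripper open.
Joint ranges: [-2.65, 2.65], [-0.89, 1.7], [-1.18, 1.37], [-2.13, 2.11], [-1.35, 1.29], [-3.14, 3.14]. Speed limits (rad/s): [1.89, 1.89, 2.57, 2.79, 3.14, 3.14].

## Interface

Orientations are given as a unit quaternion [w, x, y, z].
In Python, from station import state, get_image, camera_info, hand_in, find_in, outline_of gives the robot as it stands.
- The arm moves only by the shell command python3 -m creep 'ROWS' [FORCE]. ROWS is JSON, a list of rows, each a list of 5 numbers: the shift along the tool's x, y, z each as a share of 300 mm, from -1 to 1, then the turn about the tool's z as a share of 45 degrees, from -1 to 1, then the opening, from -1 (shut) to 1 (fully open). In form: [[tx, ty, tz, spin, fingers], ...]. A call has 1 to 8 rows; each row shifts and turns the commanded pose from where the row before left it, along the tool's axes as they then stand; what a row does not reach is not made up. A row lasts 1/8 s, in which the tool goes at most 62.5 mm and 10.7 degrees, less where a joint would pass 70% of its speed; a pose out of reach is approached as far as the arm can. A call with a number of a shift or a turn outside -1 to 1 is refused whole. A call with a gripper value outside its range is refused whole. The fingers move at their own pace and stop on an object; FORCE is the grip in N (left out, the last holds). Time passes only in rows, so rows that do not move let the fingers close. It gives the time, the measured TCP pose, the force and the opening at its end, in the units of the state.
- state(): the state, without advancing time (a new reading comes with each control period).
- get_image(name): name is "scene" or "side" or "wrist"; returns (picture, depth): 420x560x3 uint8, red, green, blue; 420x560 float32, m along the optical axis (not along the pixel's ray), 0 where there is no reading.
- camera_info(name): a dict with "fovy" (degrees; the focal length in pixels is half the picture's height over the tangent of half this angle, whatever the lens; pixels are square), "cx", "cy" (the principal point, pixels), "cam_to_world" (4x4, takes a point from camera to world coordinates). Camera axes: x right, y down, z forward; pixel columns grow to the right and rows downward; lengths in m; the calibration is good to about 2 mm. A picture is of the moment at which its call begins: read the wrist's pose just before it. camera_info takes no time and is no camera call; for the wrist camera it gives the pose at the moment of the call.
- hand_in(): hands the job in, once; it reports no verdict.
Trained networks look in the newest picture that a camera, given by its name, has taken for a name from the list of things; names that differ only in an ending like _2 or _b are one class to them, and where a whole thing is asked for, a point or a joint stands for the part that bears it (a point fixed in the world has none). Each returns a list of dicts, best first, with "p" (0 to 1); they miss things now and then, are a little off and sometimes report something else, mostly with a low value. They report only what shows in the picture. A call takes as long as a camera call.
- find_in(camera, target): "xy" ([column, row] as shares, 0 to 1, of the picture: columns of its width, rows of its height, amid what is visible of it).
- outline_of(camera, target): "pixels" (420x560 bool, what is visible of it) and "xy" ([column, row] as shares, 0 to 1, of the picture: columns of its width, rows of its height, amid what is visible of it).
The state is a dict: "time_s": time; "joint_pos": joint angles; "qvel": joint speeds; "joint_torque": joint torques, N m; "eef_pos": TCP position; "orientation": TCP orientation; "force": force on the tool from outside, world axes, zero at the start; "ft_torque": the same for the moment, N m; "width": finger opening in m.
Only numpy, scipy, OpenCV 4.12 (cv2) and the standard library are available. Lean on these libraries where they do the work, as an engineer would, in place of code of your own. Each camera call takes 0.05 s, during which the arm holds its last target.

## Task

Draw the long metal rail all the way out of its storage sleeve, taking new grips along it as it passes through the two roller rests, then lay it in both forks of the frame-display stand and slide it lengthwise until its end is home against the stop plate, and let go. Do not let the rail fall onto the bench, and leave the frames on the turntable and the other loose things on the bench where they are.

Things in the scene. Friction and masses are not known exactly. Their poses are not given: they have to be found in the camera images.
- rail_mid (a point): Hanging rail: plain straight aluminium rod, 12 mm diameter, 280 mm long, flat ends, about 90 g. Point: its centre, on its axis; local x runs along it towards the leading end, which sticks 50 to 77 mm out of the sleeve at the start. It may roll about its axis. At the start it lies level on the floor of the bore, axis 87 mm above the bench; drawn clear, it lies on both rollers, axis about 85 mm high.
- rail_tail (a point): Centre of the rail's trailing end face, the end hidden in the sleeve at the start (140 mm from the rail's centre, towards local -x).
- sleeve: Storage sleeve, fixed: dark steel horizontal tube, 25 mm outside, 18 mm bore, 235 mm long, closed at the back, axis 90 mm above the bench, on a wooden board 70 mm wide, 12 mm thick. Origin: at bench level under the open mouth; local x runs out of the mouth, the way the rail is drawn; z up. Two rests stand in line beyond; clear of mouth and rests nothing on the board is over 24 mm high.
- rest_1 (a point): First roller rest, fixed 130 mm in front of the mouth: a fork open at the top, 8 mm thick along the rail (12 at the roller, 30 at its foot below 24 mm), slot 20 mm wide, 36 mm over both prongs, which reach 115 mm above the bench. Point: top of its fixed cross roller, 80.5 mm above the bench. The rail passes over the roller; fingers cannot pass. A drawn rail lifts straight up out of the slot.
- rest_2 (a point): Second roller rest, like the first, 290 mm in front of the mouth; roller top 78 mm above the bench. A rail drawn clear of the mouth, with its centre between the two rests, lies on them by itself.
- stand: Frame-display stand, fixed: wooden board 340 x 80 mm, 14 mm thick, with two dark steel forks and a stop plate. Origin: at bench level under the centre of a rail that is fully home; local x runs along the rail's place towards the stop plate; z up. Forks at x = -75 and +75 mm, stop face at x = +140 mm. A seated rail has its axis 110 mm above the bench. Either end may be at the stop.
- fork_1 (a point): Fork further from the stop plate, 10 mm thick along the rail: flat seat 104 mm above the bench in a slot 18 mm wide and 15 mm high; above it the fork flares to about 45 mm wide at its top, 137 mm above the bench. Point: centre of the seat.
- fork_2 (a point): Fork nearer the stop plate, same shape. Point: centre of its seat.
- stop (a point): Stop plate at the end of the stand, upright, 36 mm wide, top 130 mm above the bench. Point: on its face towards the forks, at the height of a seated rail's axis (110 mm), where the rail's end belongs.
- cream_frame: Cream oval spectacle frame (122 x 24 x 46 mm), standing loose on the frosted turntable (280 mm across, top 38 mm high); origin under it. Leave alone.
- black_frame: Matte black metal spectacle frame (122 x 24 x 39 mm), loose on the turntable; origin under it. Leave alone.
- clip_on: Tortoiseshell clip-on (118 x 18 x 42 mm), loose on the turntable; origin under it. Leave alone.
- lens_gauge: Chrome lens gauge, a 54 mm round dial 16 mm high lying loose on the bench; origin under the dial. Leave alone.
- screwdriver: Small screwdriver with a blue plastic handle, 150 mm long, lying loose on the bench. Leave alone.
- lens_pot: White plastic pot, 70 mm across and 70 mm high, loose; origin under it. Leave alone.

How it is judged:
On the way:
1. the rail is drawn out of the sleeve: its trailing end is clear of the mouth (x of rail_tail in the frame of sleeve above 0.002 m), for 0.1 s.
At the end, for the whole second after the job is handed in: The rail lies at rest and released in both forks of the stand (its centre within 8 mm sideways and 4 mm in height of the seated place, in line within 0.08 rad), with one end within 5 mm of the stop plate (x of rail_mid in the frame of stand between -0.005 and 0.003 m and y of rail_mid in the frame of stand between -0.008 and 0.008 m and height (world z) of rail_mid between 0.106 and 0.114 m and angle between the x axis of rail_mid and the x axis of stand, either way round below 0.08 rad and linear speed of rail below 0.02 m/s); the robot touches nothing.
It fails at once if the rail falls onto the bench (height (world z) of rail_mid below 0.05 m).
It fails at once if a frame or the clip-on on the turntable is moved more than 25 mm (distance of any of cream_frame, black_frame, clip_on from where it was at the start of the episode above 0.025 m).
It fails at once if the lens gauge, screwdriver or pot is moved more than 25 mm (distance of any of lens_gauge, screwdriver, lens_pot from where it was at the start of the episode above 0.025 m).
It also fails if it takes over 70 s, if anything falls off the work surface, if the arm or the gripper's body presses on something with over 40 N, if the wrist force passes 120 N, or if a joint passes its speed limit or range.

## Working session

There is one attempt and no reset: what is moved stays moved. The work goes in short steps, Python scripts to look and compute and a shell command to move; the robot and the scene stay as the last step left them, time stands still between calls to the robot, and variables do not carry over. Pictures are saved under pics/ and viewed, and the job is handed in when it is done.

```bash
mkdir -p pics; ls
python3 - <<'E'
from station import *
import cv2
print(state())
for n in("scene","side","wrist"):
    im,d=get_image(n); cv2.imwrite(f"pics/{n}0.png",im[:,:,::-1]); c=camera_info(n);print(n,c)
E
```

```text
pics
{'time_s': 0.0, 'joint_pos': array([-1.55300803e-01,  2.63515875e-01, -4.89342085e-02,  1.25940093e+00,
        1.40777808e-05,  1.41550252e+00]), 'qvel': array([-1.30802958e-03,  1.44832546e-03,  3.21570371e-05, -1.87611894e-03,
        4.24678758e-04,  1.17376206e-04]), 'joint_torque': array([ 6.28219332e-04, -6.37613010e+01,  3.84567368e+01,  1.37825581e-02,
        8.02127857e-07, -5.80562346e-05]), 'eef_pos': array([5.24725978e-01, 4.13246665e-05, 2.30829755e-01]), 'orientation': array([-8.85200358e-05,  9.99999861e-01, -3.50021782e-06, -5.19906033e-04]), 'force': array([ 0.61646293, -0.01249722, -0.29731063]), 'ft_torque': array([ 0.07366168, -0.01075062, -0.00601315]), 'width': 0.08522022521329395}
scene {'fovy': 48.90204082165864, 'cx': 276.4914015089542, 'cy': 209.57085879386966, 'cam_to_world': array([[ 0.51592161,  0.73242967, -0.44426533,  1.10608932],
       [ 0.85657091, -0.43469982,  0.27806896, -0.35806797],
       [ 0.0105439 , -0.52400654, -0.85164897,  1.13448141],
       [ 0.        ,  0.        ,  0.        ,  1.        ]])}
side {'fovy': 57.716083613427415, 'cx': 279.81737756086596, 'cy': 211.43828027840868, 'cam_to_world': array([[ 0.99970501, -0.01543257,  0.01875447,  0.5604651 ],
       [-0.02404663, -0.73744525,  0.67497871, -0.66875874],
       [ 0.00341374, -0.67523058, -0.73759881,  0.80223845],
       [ 0.        ,  0.        ,  0.        ,  1.        ]])}
wrist {'fovy': 71.2061603498767, 'cx': 274.00017564466214, 'cy': 211.3366749411823, 'cam_to_world': array([[ 9.99999706e-01, -3.71655784e-05, -7.66204531e-04,
         5.24802104e-01],
       [-2.36648158e-04, -9.65055206e-01, -2.62046550e-01,
         6.57338618e-02],
       [-7.29690560e-04,  2.62046654e-01, -9.65054930e-01,
         3.73213868e-01],
       [ 0.00000000e+00,  0.00000000e+00,  0.00000000e+00,
         1.00000000e+00]])}
```

View pics/scene0.png

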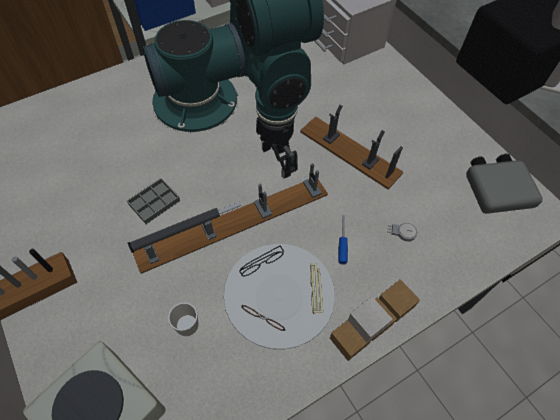

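View pics/side0.png

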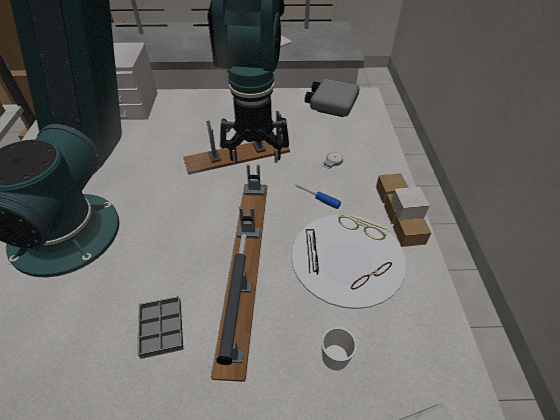

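View pics/wrist0.png

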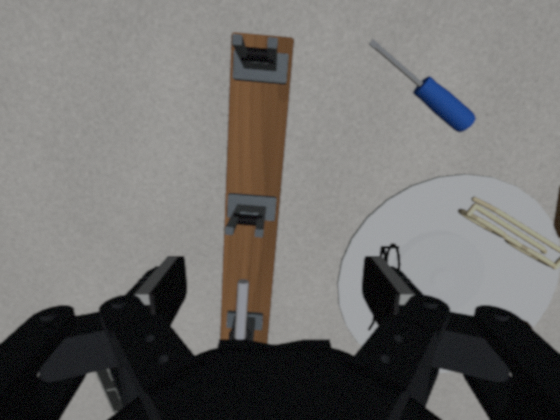

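```bash
cat > h.py <<'E'
from station import *
import numpy as np, cv2
def K(n):
    c=camera_info(n); f=210/np.tan(np.radians(c['fovy'])/2); return f,c['cx'],c['cy'],np.array(c['cam_to_world'])
def cloud(n,d,k=None):
    f,cx,cy,T=k or K(n)
    v,u=np.mgrid[0:420,0:560]
    P=np.stack([(u-cx)/f*d,(v-cy)/f*d,d,np.ones_like(d)],-1)
    W=(P@T.T)[...,:3]; W[d<=0]=np.nan
    return W
def proj(n,p,k=None):
    f,cx,cy,T=k or K(n); q=np.linalg.inv(T)@np.append(p,1); return q[0]/q[2]*f+cx,q[1]/q[2]*f+cy
E
python3 - <<'E'
from h import *
for n in("scene","side","wrist"):
    k=K(n); im,d=get_image(n); W=cloud(n,d,k)
    np.save(f"pics/W_{n}.npy",W); np.save(f"pics/im_{n}.npy",im)
    print(n,"bench z",np.nanmedian(W[...,2]))
    for t in ("rail_mid","sleeve","rest_1","stand","fork_1","stop"):
      if n=="wrist" and t in("stand","fork_1","stop"): continue
      for o in outline_of(n,t)[:3]:
        m=o["pixels"]; P=W[m]; P=P[~np.isnan(P[:,0])]
        if len(P)==0: continue
        print(t,round(o["p"],2),np.round(np.array(o["xy"])*[560,420]),m.sum(),"med",np.round(np.median(P,0),3),"lo",np.round(np.percentile(P,2,axis=0),3),"hi",np.round(np.percentile(P,98,axis=0),3))
        np.save(f"pics/m_{n}_{t}.npy",m) if o["p"]>.5 else 0
E
```

```text
scene bench z 0.00029937229768761675
sleeve 0.97 [214. 224.] 5821 med [ 0.491 -0.174  0.013] lo [ 0.447 -0.389  0.   ] hi [0.539 0.146 0.104]
rest_1 0.7 [215. 227.] 5746 med [ 0.492 -0.173  0.013] lo [ 0.448 -0.389  0.003] hi [0.54  0.141 0.104]
rest_1 0.43 [345. 244.] 330 med [0.72  0.096 0.02 ] lo [ 0.64   0.068 -0.002] hi [0.755 0.155 0.027]
stand 0.64 [354. 148.] 2873 med [0.465 0.317 0.014] lo [ 0.299  0.242 -0.001] hi [0.609 0.389 0.127]
fork_1 0.7 [354. 150.] 2720 med [0.467 0.317 0.014] lo [0.298 0.244 0.003] hi [0.607 0.387 0.127]
stop 0.62 [227. 206.] 75 med [ 0.492 -0.121  0.091] lo [ 0.487 -0.148  0.087] hi [ 0.498 -0.095  0.096]
side bench z 0.0011215305622248595
rail_mid 0.4 [240. 247.] 110 med [ 0.487 -0.116  0.092] lo [ 0.472 -0.146  0.011] hi [ 0.493 -0.037  0.096]
sleeve 0.78 [240. 291.] 5729 med [ 0.486 -0.218  0.014] lo [ 0.439 -0.395  0.009] hi [0.53  0.133 0.105]
rest_1 0.93 [242. 292.] 5715 med [ 0.486 -0.219  0.014] lo [ 0.44  -0.395  0.01 ] hi [0.528 0.133 0.105]
stand 0.81 [224. 156.] 1820 med [0.405 0.297 0.015] lo [0.289 0.229 0.   ] hi [0.594 0.371 0.137]
stand 0.53 [330. 158.] 239 med [0.756 0.271 0.016] lo [0.726 0.247 0.   ] hi [0.786 0.309 0.02 ]
fork_1 0.9 [220. 151.] 1687 med [0.401 0.297 0.015] lo [0.29  0.235 0.002] hi [0.589 0.368 0.129]
stop 0.91 [225. 157.] 1744 med [0.407 0.298 0.015] lo [0.292 0.234 0.002] hi [0.597 0.367 0.13 ]
wrist bench z 0.0005868631323295292
rail_mid 0.56 [242. 310.] 644 med [ 0.489 -0.122  0.092] lo [ 0.481 -0.158  0.084] hi [ 0.496 -0.09   0.094]
sleeve 0.87 [255. 171.] 16057 med [0.501 0.02  0.012] lo [ 0.457 -0.2    0.01 ] hi [0.539 0.161 0.114]
rest_1 0.77 [253. 173.] 16448 med [0.501 0.019 0.012] lo [ 0.457 -0.201  0.01 ] hi [0.539 0.161 0.114]
```

```bash
python3 - <<'E'
from h import *
def fit(P):
    c=P[:,:2].mean(0); u=np.linalg.svd(P[:,:2]-c,full_matrices=0)[2][0]; return c,u
for n,t in (("scene","sleeve"),("side","sleeve"),("wrist","sleeve"),("scene","stand"),("side","stand")):
    W=np.load(f"pics/W_{n}.npy"); P=W.reshape(-1,3); P=P[~np.isnan(P[:,0])]
    box=(P[:,0]>.42)&(P[:,0]<.56)&(P[:,1]>-.42)&(P[:,1]<.18) if t=="sleeve" else (P[:,0]>.27)&(P[:,0]<.63)&(P[:,1]>.21)&(P[:,1]<.42)
    P=P[box]; zb=.012 if t=="sleeve" else .014
    B=P[abs(P[:,2]-zb)<.006]
    m=cv2.UMat
    lab=B[:,:2]
    # board via outline mask
    M=np.load(f"pics/m_{n}_{t}.npy"); Q=W[M]; Q=Q[abs(Q[:,2]-zb)<.005]
    r=cv2.minAreaRect((Q[:,:2]*1000).astype(np.float32)); print(n,t,"rect",np.round(r[0],1),np.round(r[1],1),round(r[2],2))
    H=P[(P[:,2]>.06)&(P[:,2]<.145)]
    if t=="sleeve":
        T=H[(H[:,1]<-.16)&(H[:,2]<.106)&(H[:,2]>.098)]; c,u=fit(T); print(" tube",len(T),c,u, "yrange",np.percentile(T[:,1],[1,99]))
        R=H[(H[:,1]>-.145)&(H[:,1]<-.085)&(H[:,2]>.085)]; 
        if len(R)>10: c,u=fit(R); print(" rail",len(R),c,u,R[:,1].max(),np.percentile(R[:,2],[5,50,95]))
        F=H[(H[:,1]>-.06)]
    else: F=H
    ax=1 if t=="sleeve" else 0
    # cluster
    k=cv2.dilate(np.zeros((1,1),np.uint8),None)
    g=np.zeros((800,1200),np.uint8); ij=np.round(F[:,:2]*1000+[0,500]).astype(int); g[ij[:,0].clip(0,799),ij[:,1].clip(0,1199)]=1
    nn,L=cv2.connectedComponents(cv2.dilate(g,np.ones((9,9),np.uint8)))
    l=L[ij[:,0],ij[:,1]]
    for i in range(1,nn):
        f=F[l==i]
        if len(f)>8: 
            top=f[f[:,2]>.1]; print(" cl",len(f),"lo",np.round(f.min(0),3),"hi",np.round(f.max(0),3),"topmed",np.round(np.median(top,0),4) if len(top) else None)
E
python3 - <<'E'
import numpy as np,cv2
im=np.load('pics/im_scene.npy')[95:290,120:420,::-1]
a=cv2.resize(im,None,fx=2.6,fy=2.6,interpolation=cv2.INTER_CUBIC);cv2.imwrite('pics/z1.png',a)
E
```

```text
scene sleeve rect [ 491.3 -114.4] [568.8  73.3] 85.26
 tube 566 [ 0.47854236 -0.28301341] [-0.0810624  -0.99670903] yrange [-0.39236963 -0.16263228]
 rail 90 [ 0.49203343 -0.11822092] [-0.08745992 -0.99616804] -0.090976914883736 [0.08634677 0.09123514 0.09482141]
 cl 103 lo [ 0.479 -0.031  0.061] hi [ 0.517 -0.018  0.117] topmed [ 0.4992 -0.0251  0.1114]
 cl 112 lo [0.493 0.128 0.061] hi [0.53 0.14 0.12] topmed [0.5199 0.1338 0.1103]
side sleeve rect [ 486.4 -116.3] [568.1  70.5] 85.46
 tube 1069 [ 0.47341272 -0.2902421 ] [-0.07976256 -0.99681389] yrange [-0.39451462 -0.16384016]
 rail 94 [ 0.48704877 -0.11810976] [-0.0805438  -0.99675107] -0.09021395787078412 [0.08956007 0.09231685 0.09559987]
 cl 161 lo [ 0.476 -0.032  0.06 ] hi [ 0.512 -0.02   0.118] topmed [ 0.5043 -0.0268  0.1105]
 cl 138 lo [0.488 0.126 0.06 ] hi [0.525 0.141 0.118] topmed [0.5163 0.1316 0.1109]
wrist sleeve rect [496.3 -28.9] [398.8  70. ] 85.39<stdin>:3: RuntimeWarning: Mean of empty slice.
  ret = um.true_divide(
Traceback (most recent call last):
IndexError: index 0 is out of bounds for axis 0 with size 0
```

View pics/z1.png

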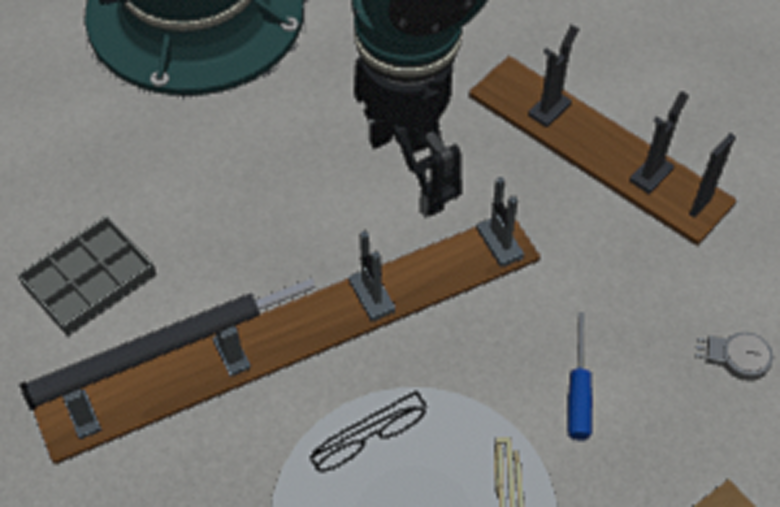

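Run:
```python
from h import *
for n,t in (("scene","stand"),("side","stand")):
    W=np.load(f"pics/W_{n}.npy"); P=W.reshape(-1,3); P=P[~np.isnan(P[:,0])]
    P=P[(P[:,0]>.27)&(P[:,0]<.63)&(P[:,1]>.2)&(P[:,1]<.42)]
    M=np.load(f"pics/m_{n}_{t}.npy"); Q=W[M]; Q=Q[abs(Q[:,2]-.014)<.004]
    r=cv2.minAreaRect((Q[:,:2]*1000).astype(np.float32)); print(n,t,"rect",np.round(r[0],1),np.round(r[1],1),round(r[2],2))
    F=P[(P[:,2]>.06)&(P[:,2]<.142)]
    g=np.zeros((800,1200),np.uint8); ij=np.round(F[:,:2]*1000+[0,500]).astype(int); g[ij[:,0],ij[:,1]]=1
    nn,L=cv2.connectedComponents(cv2.dilate(g,np.ones((9,9),np.uint8)))
    l=L[ij[:,0],ij[:,1]]
    for i in range(1,nn):
        f=F[l==i]
        if len(f)>8: print(" cl",len(f),"lo",np.round(f.min(0),3),"hi",np.round(f.max(0),3),"med",np.round(np.median(f,0),4))
```

```text
scene stand rect [451.4 315.9] [339.8  84.9] 18.05
 cl 161 lo [0.367 0.267 0.061] hi [0.392 0.32  0.138] med [0.3814 0.2953 0.103 ]
 cl 158 lo [0.509 0.313 0.06 ] hi [0.534 0.367 0.141] med [0.5241 0.3401 0.1039]
 cl 134 lo [0.579 0.344 0.06 ] hi [0.598 0.381 0.132] med [0.5908 0.3559 0.1057]
side stand rect [755.7 273.1] [78.  52.6] 63.57
 cl 118 lo [0.363 0.267 0.06 ] hi [0.386 0.318 0.14 ] med [0.3758 0.2795 0.1098]
 cl 65 lo [0.575 0.341 0.061] hi [0.591 0.376 0.134] med [0.5817 0.3529 0.1182]
```

```bash
python3 -m creep '[[0,0,0,0.103,1],[-0.022,0.1,0.068,0,0.3],[-0.022,0.1,0.068,0,0.3],[-0.022,0.1,0.068,0,0.3],[-0.022,0.1,0.068,0,0.3],[0,0,0,0,0.3]]' 50
cat > wr.py <<'E'
import sys
from h import *
tag=sys.argv[1]
s=state(); k=K("wrist"); im,d=get_image("wrist"); W=cloud("wrist",d,k)
cv2.imwrite(f"pics/{tag}.png",im[:,:,::-1]); np.savez(f"pics/{tag}.npz",W=W,d=d,im=im)
R=np.zeros((3,3)); q=s["orientation"]
from scipy.spatial.transform import Rotation
R=Rotation.from_quat([q[1],q[2],q[3],q[0]]).as_matrix()
print("t",round(s["time_s"],2),"tcp",np.round(s["eef_pos"],4),"w",round(s["width"],4),"jawyaw",round(np.degrees(np.arctan2(R[1,0],R[0,0])),2),"F",np.round(s["force"],1),"q",np.round(s["joint_pos"],2), "tz",np.round(R[:,2],3))
E
python3 wr.py w1
```

```text
time_s: 1.8
eef_pos: [0.4879, -0.1186, 0.1486]
orientation: [-0.0, 0.999, -0.042, -0.001]
force: [0.2, 0.2, 0.7]
width: 0.0555
t 1.8 tcp [ 0.4879 -0.1186  0.1486] w 0.0555 jawyaw -4.77 F [0.2 0.2 0.7] q [-0.4   0.27 -0.27  1.03 -0.    1.25] tz [-0.002  0.001 -1.   ]
```

View pics/w1.png

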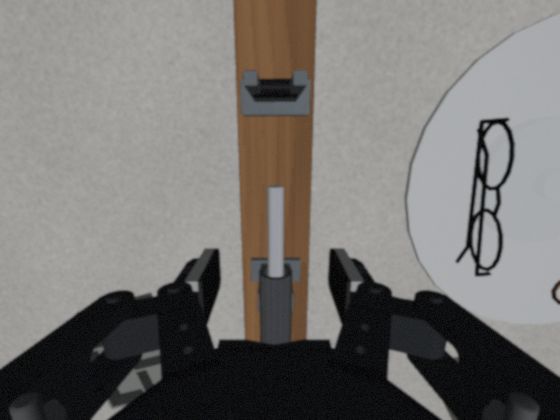

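```bash
cat > rail.py <<'E'
import sys
from h import *
z=np.load(f"pics/{sys.argv[1]}.npz"); W=z["W"]; im=z["im"].astype(int)
s=state()["eef_pos"]
th=np.radians(85.35); a=np.array([np.cos(th),np.sin(th)]); b=np.array([a[1],-a[0]])  # a: along, b: tool x
P=W.reshape(-1,3); ok=~np.isnan(P[:,0]); P=P[ok]; C=im.reshape(-1,3)[ok]
D=P[:,:2]-s[:2]; al=D@a; la=D@b
m=(P[:,2]>.078)&(P[:,2]<.105)&(abs(la)<.03)
br=m&(C.min(1)>95)
dk=m&(C.max(1)<90)&(al<-.02)
for nm,q in(("rail",br),("dark",dk)):
    if q.sum()<10: continue
    c=np.polyfit(al[q],la[q],1); print(nm,q.sum(),"along",np.percentile(al[q],[1,99]).round(4),"lat@0",c[1].round(4),"slope deg",np.degrees(c[0]).round(2),"ztop",np.percentile(P[q][:,2],[50,90]).round(4))
r=(P[:,2]>.107)&(P[:,2]<.118)&(abs(la)<.03)&(al>.02)
if r.sum()>5: print("prongs along",np.percentile(al[r],[2,50,98]).round(4),"lat",np.percentile(la[r],[2,98]).round(4))
E
python3 rail.py w1
```

```text
rail 1426 along [-0.0388  0.0278] lat@0 0.0003 slope deg 0.15 ztop [0.0917 0.093 ]
dark 2319 along [-0.0909 -0.0359] lat@0 0.0008 slope deg 0.45 ztop [0.1006 0.1025]
prongs along [0.0898 0.0933 0.0976] lat [-0.0172  0.0177]
```

```bash
python3 -m creep '[[0,0.04,0,0,0.3],[0,0,0.134,0,0.0],[0,0,0.135,0,-0.2],[0,0,0,0,-1],[0,0,0,0,-1],[0,0,0,0,-1],[0,0,0,0,-1]]' 50; python3 wr.py w2
```

```text
time_s: 2.72
eef_pos: [0.4886, -0.1297, 0.07]
orientation: [0.0, 0.999, -0.04, 0.001]
force: [-0.4, 1.1, -0.9]
width: 0.0102
t 2.73 tcp [ 0.4886 -0.1297  0.07  ] w 0.0102 jawyaw -4.63 F [-0.4  1.1 -0.9] q [-0.42  0.34 -0.41  0.82  0.    1.23] tz [ 0.002 -0.001 -1.   ]
```

View pics/w2.png

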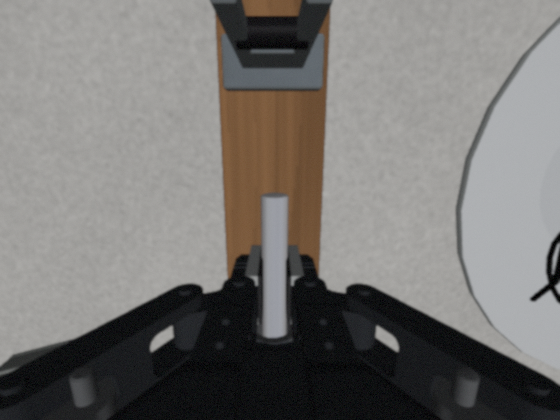

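```bash
python3 -m creep '[[0,-0.064,0,0,-1],[0,-0.064,0,0,-1],[0,-0.064,0,0,-1],[0,-0.064,0,0,-1],[0,0,0,0,-1]]'; python3 wr.py w3;python3 rail.py w3
```

```text
time_s: 3.4
eef_pos: [0.4941, -0.0509, 0.069]
orientation: [-0.0, 0.999, -0.039, -0.0]
force: [-0.3, -0.2, -0.4]
width: 0.0101
t 3.4 tcp [ 0.4941 -0.0509  0.069 ] w 0.0101 jawyaw -4.49 F [-0.3 -0.2 -0.4] q [-0.27  0.33 -0.43  0.82  0.    1.38] tz [-0.  0. -1.]
rail 3559 along [-0.031   0.0401] lat@0 -0.0001 slope deg -0.02 ztop [0.0918 0.0929]
prongs along [0.024  0.029  0.0318] lat [-0.0176  0.0173]
```

View pics/w3.png

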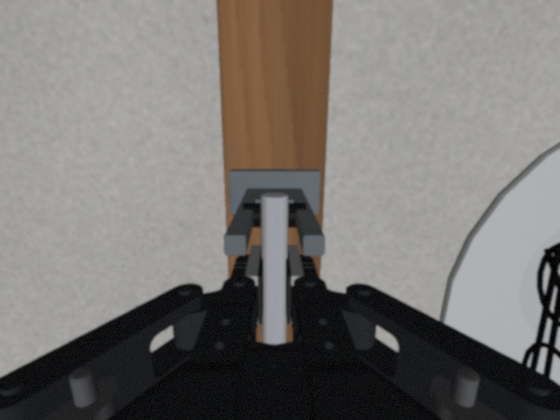

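```bash
python3 -m creep '[[0,0,0,0,-0.3],[0,0,0,0,-0.3],[0,0.068,0,0.002,-0.3],[0,0.068,0,0.002,-0.3],[0,0.068,0,0,-0.3],[0,0.068,0,0,-0.3],[0,0,0,0,-0.3]]'; python3 wr.py w4;python3 rail.py w4
```

```text
time_s: 4.32
eef_pos: [0.4874, -0.1355, 0.069]
orientation: [0.0, 0.999, -0.043, 0.0]
force: [-0.7, 0.8, 0.3]
width: 0.0296
t 4.33 tcp [ 0.4874 -0.1355  0.069 ] w 0.0296 jawyaw -4.94 F [-0.7  0.8  0.3] q [-0.43  0.34 -0.41  0.82 -0.    1.22] tz [ 0. -0. -1.]
rail 9032 along [-0.0222  0.1093] lat@0 0.0004 slope deg -0.11 ztop [0.0914 0.0926]
dark 747 along [-0.0284 -0.02  ] lat@0 0.0001 slope deg 0.44 ztop [0.0986 0.1022]
```

View pics/w4.png

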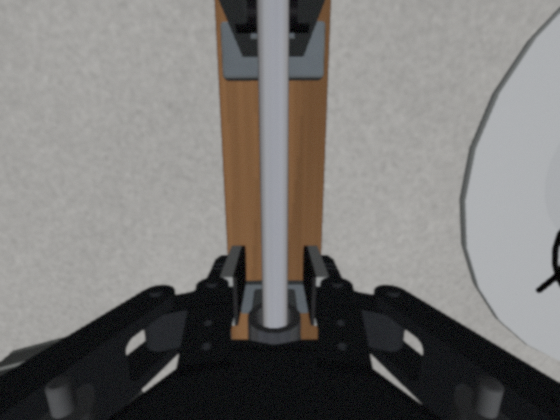

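```bash
python3 -m creep '[[0,0,0,-0.004,-1],[0,0,0,0,-1],[0,0,0,0,-1],[0,-0.07,0,0,-1],[0,-0.07,0,0,-1],[0,-0.07,0,0,-1],[0,-0.07,0,0,-1],[0,0,0,0,-1]]'; python3 -m creep '[[0,0,0,0,-0.3],[0,0,0,0,-0.3],[0,0.068,0,0,-0.3],[0,0.068,0,0,-0.3],[0,0.068,0,0,-0.3],[0,0.068,0,0,-0.3],[0,0,0,0,-0.3]]'; python3 wr.py w5;python3 rail.py w5
```

```text
time_s: 5.38
eef_pos: [0.4942, -0.0493, 0.0689]
orientation: [-0.0, 0.999, -0.039, -0.0]
force: [0.4, -0.3, 0.0]
width: 0.0102
time_s: 6.25
eef_pos: [0.4876, -0.1332, 0.0689]
orientation: [0.0, 0.999, -0.042, 0.0]
force: [-0.0, 0.9, 0.7]
width: 0.03
t 6.25 tcp [ 0.4876 -0.1332  0.0689] w 0.03 jawyaw -4.77 F [-0.   0.9  0.7] q [-0.43  0.34 -0.41  0.82 -0.    1.23] tz [ 0. -0. -1.]
rail 9083 along [-0.0244  0.1093] lat@0 0.0003 slope deg -0.2 ztop [0.0913 0.0926]
dark 1141 along [-0.0298 -0.0207] lat@0 0.002 slope deg 5.03 ztop [0.0961 0.1018]
```

View pics/w5.png

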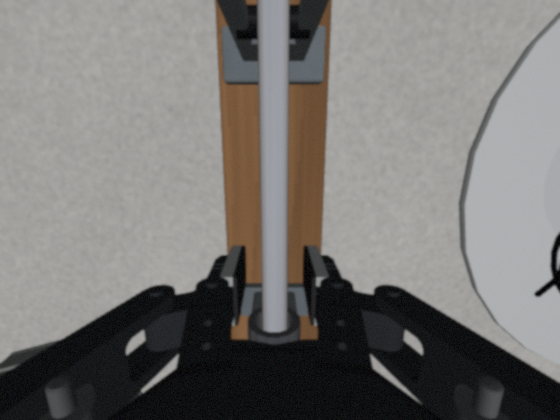

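```bash
python3 -m creep '[[0,0,0,0,-1],[0,0,0,0,-1],[0,0,0,0,-1],[0,-0.07,0,0,-1],[0,-0.07,0,0,-1],[0,-0.07,0,0,-1],[0,-0.07,0,0,-1],[0,0,0,0,-1]]';  python3 wr.py w6;python3 rail.py w6
python3 - <<'E'
from h import *
im,d=get_image("side"); np.save("pics/sd1.npy",d)
cv2.imwrite("pics/sd1.png",cv2.resize(im[120:400,150:350,::-1],None,fx=2,fy=2,interpolation=cv2.INTER_CUBIC))
E
```

```text
time_s: 7.3
eef_pos: [0.4943, -0.047, 0.0689]
orientation: [-0.0, 0.999, -0.039, -0.0]
force: [-0.4, -0.5, -1.1]
width: 0.01
t 7.3 tcp [ 0.4943 -0.047   0.0689] w 0.01 jawyaw -4.52 F [-0.4 -0.5 -1.1] q [-0.26  0.33 -0.43  0.82  0.    1.39] tz [-0.  0. -1.]
rail 9170 along [-0.0294  0.1113] lat@0 -0.0002 slope deg -0.1 ztop [0.0908 0.0922]
prongs along [0.0204 0.0251 0.0278] lat [-0.0175  0.0174]
```

View pics/sd1.png

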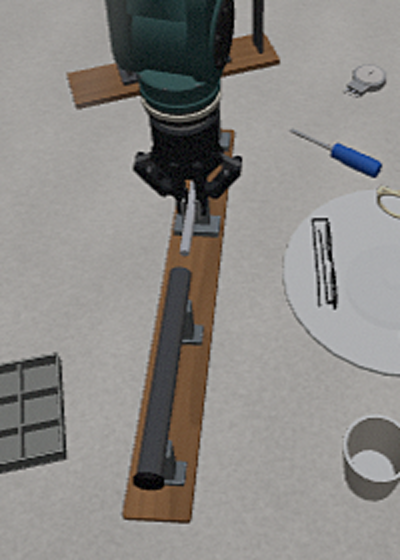

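View pics/w6.png

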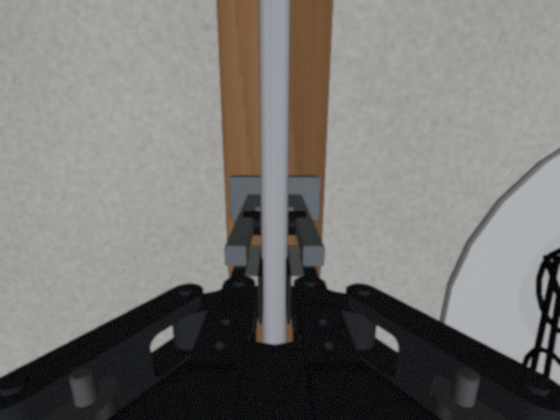

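```bash
python3 -m creep '[[0,0,0,0,-0.2],[0,0,0,0,-0.2],[0,0,-0.15,0,0],[0,0,-0.15,0,0],[0,-0.117,0,0,0],[0,-0.117,0,0,0],[0,0,0,0,0]]';  python3 wr.py w7;python3 rail.py w7
```

```text
time_s: 8.28
eef_pos: [0.5001, 0.0232, 0.159]
orientation: [-0.0, 0.999, -0.039, 0.0]
force: [0.3, -1.0, 0.4]
width: 0.0428
t 8.28 tcp [0.5001 0.0232 0.159 ] w 0.0428 jawyaw -4.52 F [ 0.3 -1.   0.4] q [-0.12  0.26 -0.26  1.05  0.    1.53] tz [ 0.  0. -1.]
rail 4918 along [-0.1018  0.1307] lat@0 0.0001 slope deg -0.02 ztop [0.0897 0.0919]
dark 455 along [-0.0509 -0.0238] lat@0 0.0027 slope deg 2.57 ztop [0.0875 0.1014]
prongs along [0.1091 0.1123 0.1167] lat [-0.0175  0.0174]
```

View pics/w7.png

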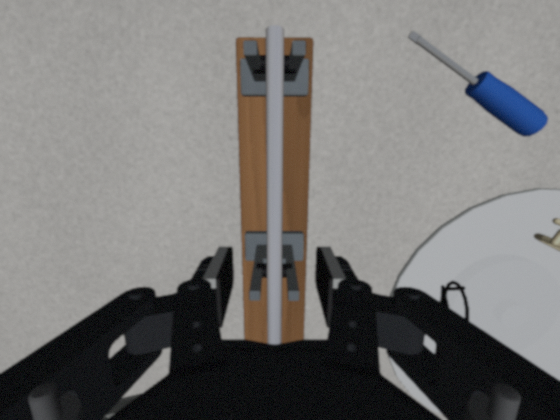

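```bash
python3 -m creep '[[0,0.027,0.15,0,0],[0,0,0.158,0,-0.3],[0,0,0,0,-1],[0,0,0,0,-1],[0,0,0,0,-1],[0,0,0,0,-1]]' 80; python3 -m creep '[[0,0,-0.1,0,-1],[0,0,-0.19,0,-1],[0,0,-0.19,0,-1],[0,0,-0.19,0,-1],[0,0,0,0,-1]]'; python3 wr.py w8
```

```text
time_s: 9.07
eef_pos: [0.5001, 0.0137, 0.0676]
orientation: [0.0, 0.999, -0.04, 0.001]
force: [-0.5, 0.7, -1.5]
width: 0.0093
time_s: 9.7
eef_pos: [0.501, 0.0137, 0.2719]
orientation: [0.0, 0.999, -0.04, 0.004]
force: [0.3, -0.6, -2.1]
width: 0.0095
t 9.7 tcp [0.501  0.0137 0.2719] w 0.0095 jawyaw -4.62 F [ 0.3 -0.6 -2.1] q [-0.14  0.21 -0.01  1.34  0.    1.52] tz [ 0.007 -0.001 -1.   ]
```

View pics/w8.png

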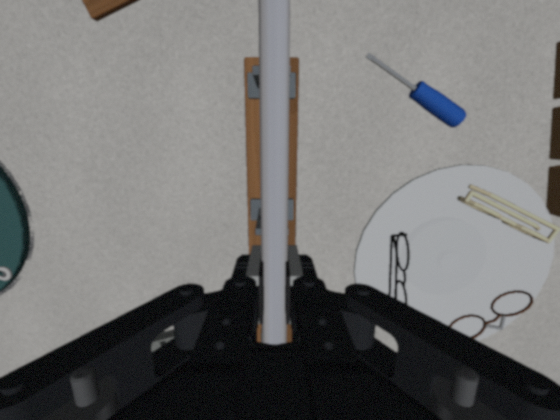

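```bash
python3 -m creep '[[-0.05,-0.1,-0.02,0,-1],[-0.05,-0.12,-0.02,0,-1],[-0.05,-0.12,-0.02,0,-1],[-0.05,-0.1,-0.02,0,-1],[0,0,0,0,-1]]'; python3 wr.py w9
```

```text
time_s: 10.38
eef_pos: [0.4492, 0.1517, 0.291]
orientation: [0.0, 0.999, -0.039, -0.001]
force: [0.6, 0.1, -1.9]
width: 0.0098
t 10.38 tcp [0.4492 0.1517 0.291 ] w 0.0098 jawyaw -4.48 F [ 0.6  0.1 -1.9] q [ 0.15  0.16 -0.02  1.39  0.    1.8 ] tz [-0.001  0.    -1.   ]
```

View pics/w9.png

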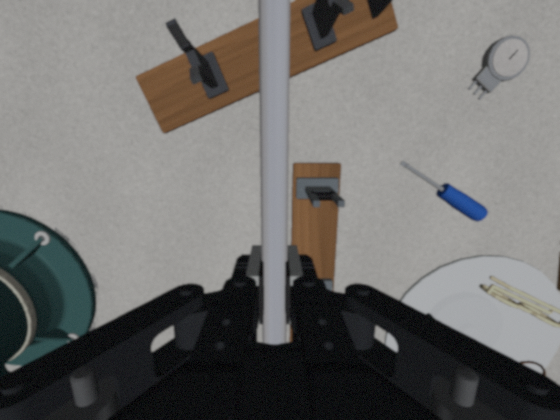

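```bash
python3 -m creep '[[0,-0.13,-0.02,0,-1],[0,-0.13,-0.02,0,-1],[0,0,0,0,-1]]'; python3 wr.py w10
python3 - <<'E'
from h import *
z=np.load("pics/w10.npz"); W=z["W"];P=W.reshape(-1,3);P=P[~np.isnan(P[:,0])]
P=P[(P[:,0]>.27)&(P[:,0]<.63)&(P[:,1]>.2)&(P[:,1]<.42)]
F=P[(P[:,2]>.06)&(P[:,2]<.142)]
g=np.zeros((800,1200),np.uint8); ij=np.round(F[:,:2]*1000+[0,500]).astype(int); g[ij[:,0],ij[:,1]]=1
nn,L=cv2.connectedComponents(cv2.dilate(g,np.ones((9,9),np.uint8)))
l=L[ij[:,0],ij[:,1]]
for i in range(1,nn):
    f=F[l==i]
    if len(f)>8: print(" cl",len(f),"lo",np.round(f.min(0),3),"hi",np.round(f.max(0),3),"med",np.round(np.median(f,0),4), "rect",cv2.minAreaRect((f[:,:2]*1000).astype(np.float32)))
for o in outline_of("wrist","stand")[:2]:
    Q=W[o["pixels"]]; Q=Q[abs(Q[:,2]-.014)<.004]; print(o["p"],cv2.minAreaRect((Q[:,:2]*1000).astype(np.float32)))
E
```

```text
time_s: 10.8
eef_pos: [0.457, 0.2289, 0.3027]
orientation: [0.0, 0.999, -0.04, -0.001]
force: [-0.0, -0.8, -1.2]
width: 0.0097
t 10.8 tcp [0.457  0.2289 0.3027] w 0.0097 jawyaw -4.55 F [-0.  -0.8 -1.2] q [0.3  0.23 0.1  1.44 0.   1.95] tz [-0.001 -0.    -1.   ]
 cl 843 lo [0.365 0.267 0.06 ] hi [0.391 0.321 0.139] med [0.3793 0.2967 0.1189] rect ((377.79937744140625, 294.219482421875), (10.692266464233398, 56.14091491699219), 17.922216415405273)
 cl 909 lo [0.507 0.313 0.06 ] hi [0.533 0.368 0.14 ] med [0.5179 0.3422 0.1201] rect ((519.966796875, 340.46453857421875), (10.58916187286377, 56.230506896972656), 18.069515228271484)
 cl 1240 lo [0.576 0.344 0.06 ] hi [0.595 0.38  0.132] med [0.5829 0.3609 0.1113] rect ((585.6408081054688, 361.7297058105469), (9.34250259399414, 36.20480728149414), 18.43719482421875)
0.59 ((448.96527099609375, 317.0304260253906), (338.4710693359375, 79.84099578857422), 18.02054214477539)
```

View pics/w10.png

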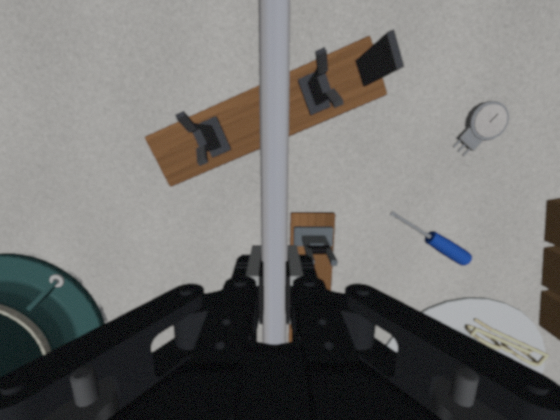

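```bash
python3 -m creep '[[0,0,0,-0.22,-1],[0,0,0,-0.23,-1],[0,0,0,-0.23,-1],[0,0,0,-0.23,-1],[0,0,0,-0.23,-1],[0,0,0,-0.23,-1],[0,0,0,-0.23,-1],[0,0,0,-0.23,-1]]'; python3 -m creep '[[0,0,0,-0.22,-1],[0,0,0,-0.22,-1],[0,0,0,-0.23,-1],[0,0,0,0,-1]]'
python3 - <<'E'
from h import *
from scipy.spatial.transform import Rotation
s=state();q=s["orientation"];R=Rotation.from_quat([q[1],q[2],q[3],q[0]]).as_matrix()
print(np.degrees(np.arctan2(R[1,0],R[0,0])),s["eef_pos"],s["joint_pos"].round(2),s["width"]); 
print("shares to target",R.T@(np.array([.4375,.3136,.16])-s["eef_pos"])/.3)
E
```

```text
time_s: 11.9
eef_pos: [0.4567, 0.2265, 0.3032]
orientation: [-0.0, 0.777, 0.629, -0.0]
force: [-0.3, -0.1, -1.1]
width: 0.0094
time_s: 12.4
eef_pos: [0.4567, 0.2268, 0.3033]
orientation: [-0.0, 0.59, 0.808, -0.0]
force: [0.5, 0.0, -1.4]
width: 0.0094
107.71828177763751 [0.45669452 0.22675661 0.30327697] [ 0.3   0.23  0.09  1.44 -0.   -0.01] 0.009445751412883462
shares to target [0.29532582 0.02743763 0.47750718]
```

```bash
python3 -m creep '[[0.074,0.007,0.1,-0.007,-1],[0.074,0.007,0.12,0,-1],[0.074,0.007,0.12,0,-1],[0.074,0.006,0.12,0,-1],[0,0,0,0,-1]]'; python3 wr.py w11
python3 - <<'E'
from h import *
from scipy.spatial.transform import Rotation
s=state();q=s["orientation"];R=Rotation.from_quat([q[1],q[2],q[3],q[0]]).as_matrix()
z=np.load("pics/w11.npz");W=z["W"];C=z["im"].astype(int)
P=W.reshape(-1,3);C=C.reshape(-1,3)
L=(P-s["eef_pos"])@R  # tool coords
m=(P[:,2]>.165)&(P[:,2]<.2)&(abs(L[:,0])<.02)&(L[:,1]<-.015)&(C.min(1)>80)
c=np.polyfit(L[m,1],L[m,0],1);cz=np.polyfit(L[m,1],P[m,2],1);print("rail lat@0",c[1],"slope deg",np.degrees(c[0]),"end",np.percentile(L[m,1],[1,99]),"ztop@0",cz[1],"pitch",np.degrees(cz[0]))
f=(P[:,2]>.108)&(P[:,2]<.142)&(abs(L[:,0])<.04)&(L[:,1]<-.03)
print("fork1",f.sum(),"lat",np.percentile(L[f,0],[1,99]),"along",np.percentile(L[f,1],[2,98]),"z",P[f,2].max(), "world mean",cv2.minAreaRect((P[f,:2]*1000).astype(np.float32)))
print("shares to target",R.T@(np.array([.4375,.3136,.16])-s["eef_pos"])/.3)
E
```

```text
time_s: 13.02
eef_pos: [0.4353, 0.3144, 0.1634]
orientation: [-0.001, 0.588, 0.809, -0.002]
force: [-0.4, -0.4, -1.2]
width: 0.0098
t 13.03 tcp [0.4353 0.3144 0.1634] w 0.0098 jawyaw 107.99 F [-0.4 -0.4 -1.2] q [ 0.47  0.32 -0.16  1.1  -0.    0.16] tz [-0.004 -0.002 -1.   ]
rail lat@0 0.0003496432022867651 slope deg 0.2728346519786926 end [-0.11126138 -0.01636716] ztop@0 0.18861369486970894 pitch 0.6651171038866189
fork1 1238 lat [-0.02774573  0.02719859] along [-0.06719242 -0.05757832] z 0.13951748161242947 world mean ((377.0865173339844, 294.6988220214844), (9.925483703613281, 56.1273078918457), 18.016315460205078)
shares to target [-0.00330586  0.00315848  0.01702889]
```

View pics/w11.png

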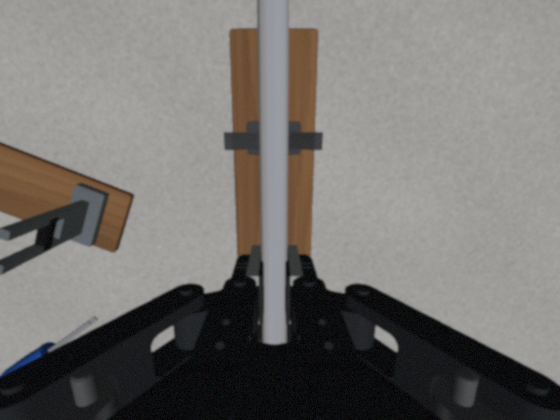

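```bash
python3 -m creep '[[0,0,0.08,0,-1],[0,0,0.08,0,-1],[0,0,0.04,0,-1],[0,0,0.034,0,-1],[0,0,0,0,-1]]'; python3 wr.py w12
```

```text
time_s: 13.7
eef_pos: [0.4369, 0.3147, 0.0955]
orientation: [-0.0, 0.587, 0.81, -0.0]
force: [-0.4, 0.8, -0.9]
width: 0.0096
t 13.7 tcp [0.4369 0.3147 0.0955] w 0.0096 jawyaw 108.14 F [-0.4  0.8 -0.9] q [ 0.47  0.36 -0.28  0.92 -0.    0.16] tz [-0. -0. -1.]
```

View pics/w12.png

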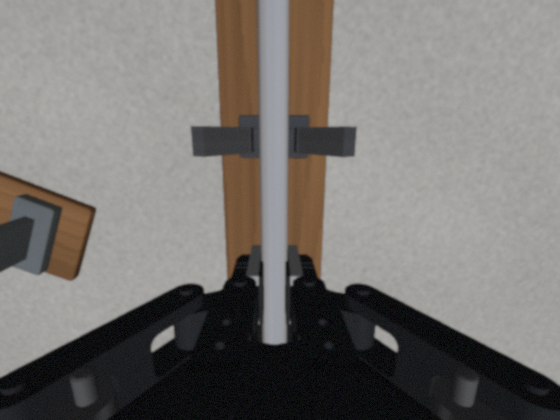

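```bash
python3 -m creep '[[0,0,0.01,0,-1],[0,0.015,0,0,-1],[0,0.015,0,0,-1],[0,0,0,0,-1]]'; python3 -m creep '[[0,0.005,0,0,-1],[0,0,0,0,-1]]';python3 -m creep '[[0,0.005,0,0,-1],[0,0,0,0,-1]]'
```

```text
time_s: 14.25
eef_pos: [0.4458, 0.3178, 0.0924]
orientation: [0.0, 0.587, 0.81, 0.0]
force: [-0.4, -0.0, -0.8]
width: 0.0097
time_s: 14.5
eef_pos: [0.4468, 0.3182, 0.0924]
orientation: [-0.0, 0.587, 0.81, 0.0]
force: [0.3, 0.5, -1.6]
width: 0.0093
time_s: 14.75
eef_pos: [0.4482, 0.3187, 0.0924]
orientation: [-0.0, 0.587, 0.81, 0.0]
force: [0.6, 0.4, -0.8]
width: 0.0095
```

```bash
for i in 1; do python3 -m creep '[[0,0.004,0,0,-1],[0,0,0,0,-1]]';python3 -m creep '[[0,0.004,0,0,-1],[0,0,0,0,-1]]';python3 -m creep '[[0,0.004,0,0,-1],[0,0,0,0,-1]]'; done
python3 - <<'E'
from h import *
for n,b in(("scene",(300,80,440,200)),("side",(170,90,320,190))):
    im,d=get_image(n); a=im[b[1]:b[3],b[0]:b[2],::-1]; cv2.imwrite(f"pics/{n}5.png",cv2.resize(a,None,fx=5,fy=5,interpolation=cv2.INTER_CUBIC))
E
```

```text
time_s: 15.0
eef_pos: [0.4494, 0.319, 0.0924]
orientation: [0.0, 0.587, 0.81, 0.0]
force: [-0.4, 0.0, -2.4]
width: 0.0093
time_s: 15.25
eef_pos: [0.4505, 0.3194, 0.0923]
orientation: [-0.0, 0.587, 0.81, -0.0]
force: [-0.5, 0.0, -1.0]
width: 0.0093
time_s: 15.5
eef_pos: [0.4508, 0.3195, 0.092]
orientation: [-0.001, 0.586, 0.81, -0.001]
force: [-4.9, -2.0, -0.4]
width: 0.0094
```

View pics/scene5.png

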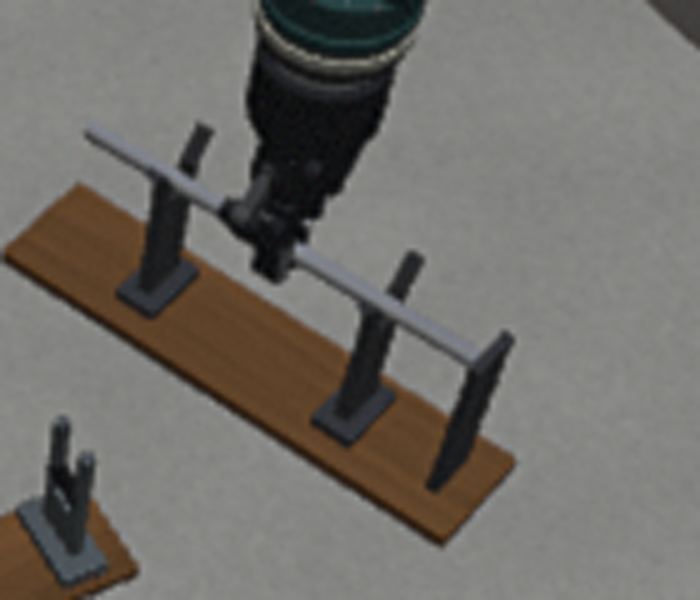

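View pics/side5.png

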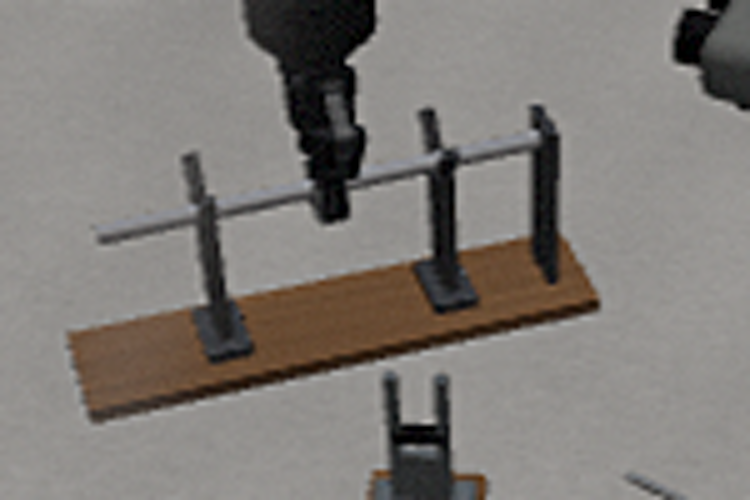

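```bash
python3 -m creep '[[0,-0.003,0.003,0,-1],[0,0,0.002,0,-1],[0,0,0,0,-1]]' 20; python3 -m creep '[[0,0,0,0,-0.6],[0,0,0,0,-0.5],[0,0,0,0,-0.3],[0,0,0,0,-0.2],[0,0,0,0,-0.2]]'; python3 wr.py w13
python3 - <<'E'
from h import *
for n,b in(("scene",(300,80,440,200)),("side",(170,90,320,190))):
    im,d=get_image(n); a=im[b[1]:b[3],b[0]:b[2],::-1]; cv2.imwrite(f"pics/{n}6.png",cv2.resize(a,None,fx=5,fy=5,interpolation=cv2.INTER_CUBIC))
E
```

```text
time_s: 15.98
eef_pos: [0.4507, 0.3195, 0.0909]
orientation: [0.0, 0.587, 0.81, 0.0]
force: [-1.4, -0.7, -0.2]
width: 0.0092
time_s: 16.6
eef_pos: [0.4508, 0.3195, 0.0909]
orientation: [0.0, 0.587, 0.81, 0.0]
force: [-0.2, 0.6, -0.8]
width: 0.0343
t 16.6 tcp [0.4508 0.3195 0.0909] w 0.0343 jawyaw 108.18 F [-0.2  0.6 -0.8] q [ 0.47  0.39 -0.26  0.93  0.    0.15] tz [ 0.  0. -1.]
```

View pics/w13.png

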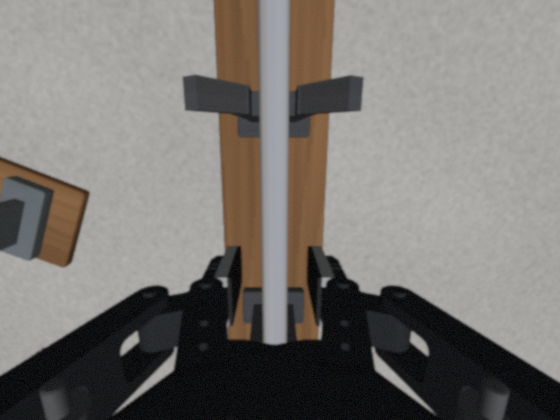

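View pics/side6.png

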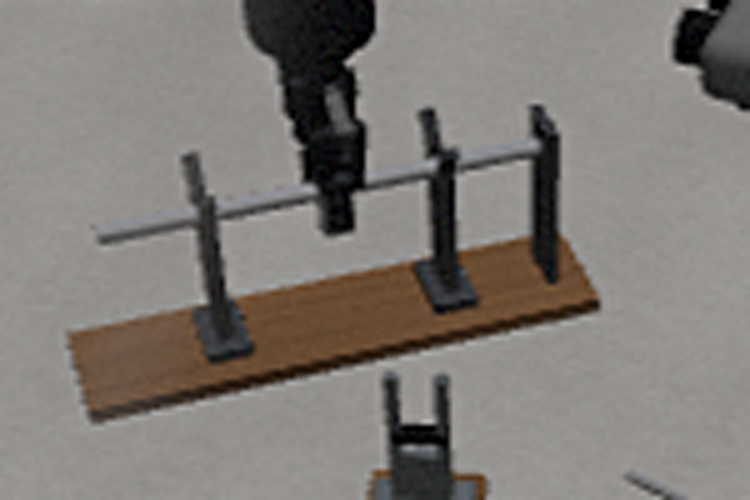

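Released and seated. I'll rise straight up and check the result.

```bash
python3 -m creep '[[0,0,-0.05,0,-0.2],[0,0,-0.15,0,-0.2],[0,0,-0.15,0,-0.2],[0,0,-0.15,0,-0.2],[0,0.15,-0.05,0,-0.2],[0,0.15,0,0,-0.2],[0,0,0,0,-0.2],[0,0,0,0,-0.2]]'; python3 wr.py w14
python3 - <<'E'
from h import *
z=np.load("pics/w14.npz")
for n in("wrist","scene"):
    if n=="wrist": W,im=z["W"],z["im"]
    else:
        k=K(n); im,d=get_image(n); W=cloud(n,d,k); cv2.imwrite("pics/scene7.png",im[:,:,::-1])
    P=W.reshape(-1,3);C=im.reshape(-1,3).astype(int)
    th=np.radians(18.03);a=np.array([np.cos(th),np.sin(th)]);b=np.array([-a[1],a[0]])
    D=P[:,:2]-[.4489,.3173];x=D@a;y=D@b
    m=(P[:,2]>.1)&(P[:,2]<.125)&(abs(y)<.02)&(abs(x)<.17)&(C.min(1)>85)
    c=np.polyfit(x[m],y[m],1);cz=np.polyfit(x[m],P[m,2],1)
    print(n,m.sum(),"x",np.percentile(x[m],[.3,99.7]).round(4),"y0",c[1].round(4),"deg",np.degrees(c[0]).round(2),"ztop",cz[1].round(4),"pitch",np.degrees(cz[0]).round(2))
E
```

```text
time_s: 17.75
eef_pos: [0.5359, 0.3474, 0.2556]
orientation: [-0.0, 0.587, 0.81, -0.0]
force: [-0.1, -0.0, -0.2]
width: 0.0343
t 17.75 tcp [0.5359 0.3474 0.2556] w 0.0343 jawyaw 108.18 F [-0.1 -0.  -0.2] q [0.45 0.46 0.33 1.44 0.   0.13] tz [-0.001 -0.    -1.   ]
wrist 3014 x [-0.081   0.1399] y0 0.0014 deg 0.48 ztop 0.1143 pitch 0.03
scene 284 x [-0.1377  0.1351] y0 -0.001 deg 0.18 ztop 0.1137 pitch -0.05
```

View pics/w14.png

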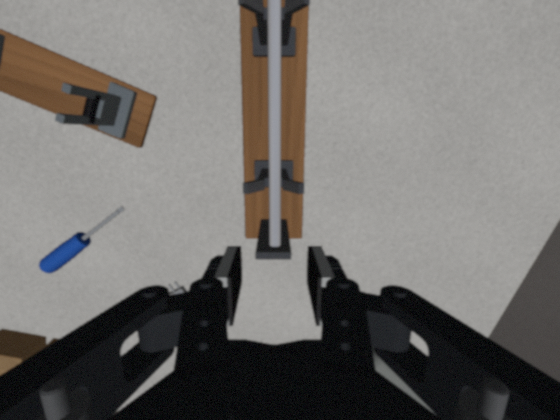

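View pics/scene7.png

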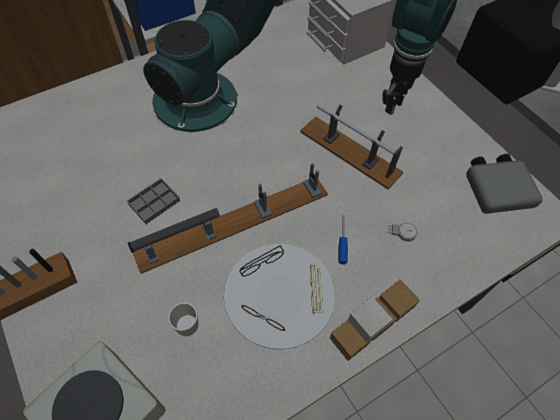

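```bash
python3 -c "
from station import *
print(hand_in())"
```

```text
the job is handed in; nothing more can be done
None
```

I drew the rail out of the sleeve in three pulls with fresh grips. I then re-gripped it at its centre where it lay on both rollers, carried it over and lowered it into both forks. I slid it until the wrist force rose by about 5 N as it met the stop, eased off slightly, let go and lifted clear. The job was handed in at about 18 s; the hand-in gives no verdict.

My last checks, with the gripper clear of everything:

| Check | Wrist camera | Scene camera |
|---|---|---|
| Rail end along the stand (stop face at 140 mm) | 139.9 mm | 135.1 mm |
| Sideways offset of rail centre | +1.4 mm | -1.0 mm |
| Angle to the stand axis | 0.5° | 0.2° |
| Pitch | about 0° | about 0° |
| Top of rail above bench (nominal 116 mm) | 114.3 mm | 113.7 mm |

- **Disagreement:** The two cameras differ by about 5 mm on the end position. I trust the wrist camera, because the force rise showed contact and the side picture showed the end at the plate.
- **Height:** The rail top read about 2 mm low in both cameras, which matches the calibration error. The level pitch agrees with it lying on both seats.
- **Other things:** In the last scene picture the frames, clip-on, gauge, screwdriver and pot look to be where they started. I compared them by eye and did not measure them.

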